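Rake heaped squash chunks level on a drying tray

ROBOT

A 6-joint arm with a two-finger parallel gripper is mounted at the origin on the work surface. World frame = base frame: x ahead of the robot, y to its left, z up, the work surface at z = 0. Lengths are in mm, angles in degrees, forces in N, time in s.
With the tool pointing down it reaches from about 375 to 900 mm from the base axis. Payload 3.1 kg.
Tool frame: the origin (TCP) lies at the very end of the fingers, on their centre line; the grasp point (between the pads) lies 19 mm behind it (ctrl.pinch_z is the distance from the TCP to the grasp point, in mm); z points along the fingers, y is the line along which they close (so a half turn about z gives the same grasp; the last joint's range is limited). The gripper opens to 85 mm and grips with 20 to 120 N. Pads are 22 mm wide; open, the fingers measure 114 mm over their backs; the gripper's body (76 mm by 85 mm) begins 54 mm behind the grasp point. The pads swing forward as they close: fully open they stand 13 mm farther back than shut.
Start: joints at [-76.404, 30.224, 82.088, -0, 67.689, -10.227], TCP at [252.471, -571.713, 231.31] pointing down, gripper open.
Joint ranges: [-176.69, 176.69], [-43.24, 126.21], [12.49, 139.97], [-82, 262], [0, 151.66], [-163.58, 163.58]. Speed limits (degrees/s): [159.86, 159.86, 180, 180, 180, 180].

INTERFACE

Orientations are given as a 3x3 rotation matrix whose columns are the frame's x, y, z axes.
In Python, from rig import readout, cams, ticket, ctrl gives the robot as it stands. The module is installed in compiled form; this text tells all that it offers.
- The arm moves only by the tool play_rows, never from a script. Its arguments are lists of equal length, an entry for each row: "offset": the shift along the world's x, y, z normalised to -1 to 1, where 1 is 0.05 m, a list of three; "turn": the turn about the world's z normalised to -1 to 1, where 1 is 0.1 rad; "hand": the closure, from -1 (fully open) to 1 (shut). In form: {"offset": [[tx, ty, tz], ...], "turn": [turn, ...], "hand": [hand, ...]}. A call has 1 to 5 rows; each row shifts and turns the commanded pose from where the row before left it; what a row does not reach is not made up. A row lasts 1/8 s, in which the tool goes at most 62.5 mm and 10.7 degrees, less where a joint would pass 70% of its speed; a pose out of reach is approached as far as the arm can. A call with a number of a shift or a turn outside -1 to 1 is refused whole. A call with a gripper value outside its range is refused whole. The fingers move at their own pace and stop on an object; "newtons" is the grip in N (left out, the last holds). Time passes only in rows, so rows that do not move let the fingers close. It gives the time, the measured TCP pose, the force, the opening and the grip force at its end, in the units of the state.
- readout.observe(): the state, without advancing time (a new reading comes with each control period).
- cams.camera(name): name is "scene" or "top"; returns the picture (400x640x3 uint8, red, green, blue); there is no depth.
- cams.calibration(name): a dict with "K" (3x3 intrinsics, pixels), "k1" (the pictures are not rectified: a ray, as slopes to the right and down, at radius r is drawn at 1 + k1 r^2 times it, then the intrinsics apply), "cam_to_world" (4x4, takes a point from camera to world coordinates). Camera axes: x right, y down, z forward; pixel columns grow to the right and rows downward; lengths in mm; the calibration is good to about 2 mm. A picture is of the moment at which its call begins. calibration takes no time and is no camera call.
- ticket.hand_in(): hands the job in; it is judged then, once.
The state is a dict: "time_s": time; "joints": joint angles; "joint_vel": joint speeds; "joint_efforts": joint torques, N m; "ee_pos": TCP position; "eef_rot": TCP orientation; "ft_force": force on the tool from outside, world axes, zero at the start; "moment": the same for the moment, N m; "width": finger opening in mm; "finger_force": force on a finger pad.
Only numpy, scipy, OpenCV 4.12 (cv2) and the standard library are available. Lean on these libraries where they do the work, as an engineer would, in place of code of your own. Each camera call takes 0.05 s, during which the arm holds its last target. There are 200 camera calls.

TASK

Take the rake from its stand, rake the squash chunks heaped at one end of the drying tray into an even single layer along the whole length of the tray, a few in each third and none on top of another, and set the rake back on its stand. At least once draw the rake from behind the heap to past the middle of the tray with the tines riding on the springy mesh all the way, lightly: never bear down on it or crush the chunks. Touch the chunks only with the rake, and leave the jars and the bowl alone.

Things in the scene. Friction and masses are not known exactly. Their poses are not given: they have to be found in the camera images.
- tray: Fixed stainless drying tray with a wire-mesh floor. Origin: centre of its footprint, on the counter. Own y is its long axis and points to the end where the squash is heaped; x is across, z up. Inside 300 mm long (y) by 180 mm wide (x); upright walls 6 mm thick with a rolled rim, top 50 mm above the counter.
- mesh_nominal (a point): Point fixed to the tray: 90 mm from its origin towards the heap end, 19 mm up, where the mesh should lie under the heap. The real mesh sits loose on bent tabs: here up to 2.5 mm higher or lower, and from the heap end to the empty end it falls by 1 to 6 mm per 100 mm, unknown in each run: feel for it. Pressed anywhere, it sinks 1 mm per 8 N and springs back; over 10 N pulls it off its tabs.
- rake: Loose hand rake, 190 to 260 g. Origin: the grip, on the axis of its level wooden handle (20 mm wide along own x, 24 mm high, from 35 mm ahead of the origin to 115 mm behind). Own y points along the handle to the head. At y = +75 mm a steel swan neck drops to a head 84 mm wide (x), 8 mm thick; 7 steel tines, 6 mm thick, 12.5 mm apart, point down from it. Centre of mass about 13 mm ahead of the origin.
- rake_tips (a point): Middle of the row of tine tips: in the rake's frame (0, +75, -100) mm, 100 mm below the handle's axis. The row is 81 mm wide along the rake's x.
- stand: Fixed steel stand for the rake: a drip plate 115 mm (x) by 215 mm (y), 4 mm thick, and at own y = -90 mm a bracket with a fork 32 mm wide inside, prongs 16 mm tall, top 108 mm above the counter, which carries the handle's tail. Origin under the plate. The rake stands with its tine tips on the plate, its tail in the fork, its axes parallel to the stand's.
- stand_seat (a point): Where the rake's origin lies when the rake is on the stand: 104 mm above the counter, over the stand's origin.
- chunk1: Firm chunk of raw winter squash, a rounded block about 30 x 32 x 30 mm, 22 to 34 g, with rind on one face. Origin at its centre; it may lie on any face. At the start it lies in the lower layer of the heap: two rows of three, at the tray's +y end, with a free gap of about 30 mm to the end wall.
- chunk2: Firm chunk of raw winter squash, a rounded block about 31 x 30 x 30 mm, 22 to 34 g, with rind on one face. Origin at its centre; it may lie on any face. At the start it lies in the lower layer of the heap: two rows of three, at the tray's +y end, with a free gap of about 30 mm to the end wall.
- chunk3: Firm chunk of raw winter squash, a rounded block about 29 x 31 x 30 mm, 22 to 34 g, with rind on one face. Origin at its centre; it may lie on any face. At the start it lies in the lower layer of the heap: two rows of three, at the tray's +y end, with a free gap of about 30 mm to the end wall.
- chunk4: Firm chunk of raw winter squash, a rounded block about 31 x 29 x 30 mm, 22 to 34 g, with rind on one face. Origin at its centre; it may lie on any face. At the start it lies in the lower layer of the heap: two rows of three, at the tray's +y end, with a free gap of about 30 mm to the end wall.
- chunk5: Firm chunk of raw winter squash, a rounded block about 30 x 30 x 30 mm, 22 to 34 g, with rind on one face. Origin at its centre; it may lie on any face. At the start it lies in the lower layer of the heap: two rows of three, at the tray's +y end, with a free gap of about 30 mm to the end wall.
- chunk6: Firm chunk of raw winter squash, a rounded block about 31 x 31 x 30 mm, 22 to 34 g, with rind on one face. Origin at its centre; it may lie on any face. At the start it lies in the lower layer of the heap: two rows of three, at the tray's +y end, with a free gap of about 30 mm to the end wall.
- chunk7: Firm chunk of raw winter squash, a rounded block about 31 x 33 x 30 mm, 22 to 34 g, with rind on one face. Origin at its centre; it may lie on any face. At the start it lies on top of the heap.
- chunk8: Firm chunk of raw winter squash, a rounded block about 33 x 30 x 31 mm, 22 to 34 g, with rind on one face. Origin at its centre; it may lie on any face. At the start it lies on top of the heap.
- full_jar: Filled, lidded preserving jar, 72 mm wide, 103 mm tall, standing loose beside the work; bystander. Origin under its base.
- empty_jar: Empty glass jar, 70 mm wide, 84 mm tall, standing mouth down; bystander. Origin at its underside.
- bowl: Mixing bowl, 200 mm wide, 85 mm tall, standing loose beyond the tray's heap end; bystander. Origin under its base.
Mind the look-alikes: they are no part of the job. Leave any blue look-alike of the chunk3 alone.

How it is judged (in metres and radians):
On the way, in this order (a step that is already met when the one before it is completed fails the run):
1. the rake is lifted clear of its stand (z of rake in the frame of stand above 0.125 m and contact force between rake and stand below 0.1 N), for 0.1 s.
2. the tines rest on the mesh (over 1 N) at the heap's end, more than 60 mm from the tray's middle (y of rake_tips in the frame of tray above 0.06 m and z of rake_tips in the frame of tray below 0.035 m and contact force between rake and tray above 1 N), for 0.1 s.
3. drawn along, the tines rest on the mesh (over 1 N) 10 to 50 mm short of the tray's middle (y of rake_tips in the frame of tray between 0.01 and 0.05 m and z of rake_tips in the frame of tray below 0.035 m and contact force between rake and tray above 1 N), for 0.05 s.
4. the tines, drawn along, still rest on the mesh (over 1 N) more than 10 mm past the tray's middle (y of rake_tips in the frame of tray below -0.01 m and z of rake_tips in the frame of tray below 0.035 m and contact force between rake and tray above 1 N), for 0.1 s.
At the end, for the whole second after the job is handed in: All chunks lie still in the tray in one layer (centres under 47 mm above the counter); each third of its length holds two or more (ends: over 45 mm from the middle; middle: within 55 mm); the rake stands level on its stand, grip within 20 mm of its seat, tail in the fork, released, at rest (z of chunk1 in the frame of tray between 0.01 and 0.047 m and x of chunk1 in the frame of tray between -0.09 and 0.09 m and y of chunk1 in the frame of tray between -0.15 and 0.15 m and linear speed of each of chunk1, chunk2, chunk3, chunk4, chunk5, chunk6, chunk7, chunk8, rake below 0.02 m/s and z of chunk2 in the frame of tray between 0.01 and 0.047 m and x of chunk2 in the frame of tray between -0.09 and 0.09 m and y of chunk2 in the frame of tray between -0.15 and 0.15 m and z of chunk3 in the frame of tray between 0.01 and 0.047 m and x of chunk3 in the frame of tray between -0.09 and 0.09 m and y of chunk3 in the frame of tray between -0.15 and 0.15 m and z of chunk4 in the frame of tray between 0.01 and 0.047 m and x of chunk4 in the frame of tray between -0.09 and 0.09 m and y of chunk4 in the frame of tray between -0.15 and 0.15 m and z of chunk5 in the frame of tray between 0.01 and 0.047 m and x of chunk5 in the frame of tray between -0.09 and 0.09 m and y of chunk5 in the frame of tray between -0.15 and 0.15 m and z of chunk6 in the frame of tray between 0.01 and 0.047 m and x of chunk6 in the frame of tray between -0.09 and 0.09 m and y of chunk6 in the frame of tray between -0.15 and 0.15 m and z of chunk7 in the frame of tray between 0.01 and 0.047 m and x of chunk7 in the frame of tray between -0.09 and 0.09 m and y of chunk7 in the frame of tray between -0.15 and 0.15 m and z of chunk8 in the frame of tray between 0.01 and 0.047 m and x of chunk8 in the frame of tray between -0.09 and 0.09 m and y of chunk8 in the frame of tray between -0.15 and 0.15 m and ((y of chunk1 in the frame of tray above 0.045 m and (y of chunk2 in the frame of tray above 0.045 m or y of chunk3 in the frame of tray above 0.045 m or y of chunk4 in the frame of tray above 0.045 m or y of chunk5 in the frame of tray above 0.045 m or y of chunk6 in the frame of tray above 0.045 m or y of chunk7 in the frame of tray above 0.045 m or y of chunk8 in the frame of tray above 0.045 m)) or (y of chunk2 in the frame of tray above 0.045 m and (y of chunk3 in the frame of tray above 0.045 m or y of chunk4 in the frame of tray above 0.045 m or y of chunk5 in the frame of tray above 0.045 m or y of chunk6 in the frame of tray above 0.045 m or y of chunk7 in the frame of tray above 0.045 m or y of chunk8 in the frame of tray above 0.045 m)) or (y of chunk3 in the frame of tray above 0.045 m and (y of chunk4 in the frame of tray above 0.045 m or y of chunk5 in the frame of tray above 0.045 m or y of chunk6 in the frame of tray above 0.045 m or y of chunk7 in the frame of tray above 0.045 m or y of chunk8 in the frame of tray above 0.045 m)) or (y of chunk4 in the frame of tray above 0.045 m and (y of chunk5 in the frame of tray above 0.045 m or y of chunk6 in the frame of tray above 0.045 m or y of chunk7 in the frame of tray above 0.045 m or y of chunk8 in the frame of tray above 0.045 m)) or (y of chunk5 in the frame of tray above 0.045 m and (y of chunk6 in the frame of tray above 0.045 m or y of chunk7 in the frame of tray above 0.045 m or y of chunk8 in the frame of tray above 0.045 m)) or (y of chunk6 in the frame of tray above 0.045 m and (y of chunk7 in the frame of tray above 0.045 m or y of chunk8 in the frame of tray above 0.045 m)) or (y of chunk7 in the frame of tray above 0.045 m and y of chunk8 in the frame of tray above 0.045 m)) and ((y of chunk1 in the frame of tray below -0.045 m and (y of chunk2 in the frame of tray below -0.045 m or y of chunk3 in the frame of tray below -0.045 m or y of chunk4 in the frame of tray below -0.045 m or y of chunk5 in the frame of tray below -0.045 m or y of chunk6 in the frame of tray below -0.045 m or y of chunk7 in the frame of tray below -0.045 m or y of chunk8 in the frame of tray below -0.045 m)) or (y of chunk2 in the frame of tray below -0.045 m and (y of chunk3 in the frame of tray below -0.045 m or y of chunk4 in the frame of tray below -0.045 m or y of chunk5 in the frame of tray below -0.045 m or y of chunk6 in the frame of tray below -0.045 m or y of chunk7 in the frame of tray below -0.045 m or y of chunk8 in the frame of tray below -0.045 m)) or (y of chunk3 in the frame of tray below -0.045 m and (y of chunk4 in the frame of tray below -0.045 m or y of chunk5 in the frame of tray below -0.045 m or y of chunk6 in the frame of tray below -0.045 m or y of chunk7 in the frame of tray below -0.045 m or y of chunk8 in the frame of tray below -0.045 m)) or (y of chunk4 in the frame of tray below -0.045 m and (y of chunk5 in the frame of tray below -0.045 m or y of chunk6 in the frame of tray below -0.045 m or y of chunk7 in the frame of tray below -0.045 m or y of chunk8 in the frame of tray below -0.045 m)) or (y of chunk5 in the frame of tray below -0.045 m and (y of chunk6 in the frame of tray below -0.045 m or y of chunk7 in the frame of tray below -0.045 m or y of chunk8 in the frame of tray below -0.045 m)) or (y of chunk6 in the frame of tray below -0.045 m and (y of chunk7 in the frame of tray below -0.045 m or y of chunk8 in the frame of tray below -0.045 m)) or (y of chunk7 in the frame of tray below -0.045 m and y of chunk8 in the frame of tray below -0.045 m)) and ((y of chunk1 in the frame of tray between -0.055 and 0.055 m and (y of chunk2 in the frame of tray between -0.055 and 0.055 m or y of chunk3 in the frame of tray between -0.055 and 0.055 m or y of chunk4 in the frame of tray between -0.055 and 0.055 m or y of chunk5 in the frame of tray between -0.055 and 0.055 m or y of chunk6 in the frame of tray between -0.055 and 0.055 m or y of chunk7 in the frame of tray between -0.055 and 0.055 m or y of chunk8 in the frame of tray between -0.055 and 0.055 m)) or (y of chunk2 in the frame of tray between -0.055 and 0.055 m and (y of chunk3 in the frame of tray between -0.055 and 0.055 m or y of chunk4 in the frame of tray between -0.055 and 0.055 m or y of chunk5 in the frame of tray between -0.055 and 0.055 m or y of chunk6 in the frame of tray between -0.055 and 0.055 m or y of chunk7 in the frame of tray between -0.055 and 0.055 m or y of chunk8 in the frame of tray between -0.055 and 0.055 m)) or (y of chunk3 in the frame of tray between -0.055 and 0.055 m and (y of chunk4 in the frame of tray between -0.055 and 0.055 m or y of chunk5 in the frame of tray between -0.055 and 0.055 m or y of chunk6 in the frame of tray between -0.055 and 0.055 m or y of chunk7 in the frame of tray between -0.055 and 0.055 m or y of chunk8 in the frame of tray between -0.055 and 0.055 m)) or (y of chunk4 in the frame of tray between -0.055 and 0.055 m and (y of chunk5 in the frame of tray between -0.055 and 0.055 m or y of chunk6 in the frame of tray between -0.055 and 0.055 m or y of chunk7 in the frame of tray between -0.055 and 0.055 m or y of chunk8 in the frame of tray between -0.055 and 0.055 m)) or (y of chunk5 in the frame of tray between -0.055 and 0.055 m and (y of chunk6 in the frame of tray between -0.055 and 0.055 m or y of chunk7 in the frame of tray between -0.055 and 0.055 m or y of chunk8 in the frame of tray between -0.055 and 0.055 m)) or (y of chunk6 in the frame of tray between -0.055 and 0.055 m and (y of chunk7 in the frame of tray between -0.055 and 0.055 m or y of chunk8 in the frame of tray between -0.055 and 0.055 m)) or (y of chunk7 in the frame of tray between -0.055 and 0.055 m and y of chunk8 in the frame of tray between -0.055 and 0.055 m)) and horizontal distance between rake and stand_seat below 0.02 m and z of rake in the frame of stand between 0.096 and 0.112 m and angle between the z axis of rake and the z axis of stand, either way round below 0.12 rad); the robot touches nothing.
It fails at once if the rake bears down on the tray with more than 10 N (contact force between rake and tray above 10 N).
It fails at once if a chunk is crushed by the rake (more than 20 N) (contact force between rake and chunk1 above 20 N or contact force between rake and chunk2 above 20 N or contact force between rake and chunk3 above 20 N or contact force between rake and chunk4 above 20 N or contact force between rake and chunk5 above 20 N or contact force between rake and chunk6 above 20 N or contact force between rake and chunk7 above 20 N or contact force between rake and chunk8 above 20 N).
It fails at once if a chunk is touched with the fingers or the arm (contact force between any of the fingers, the arm and chunk1 above 0.5 N or contact force between any of the fingers, the arm and chunk2 above 0.5 N or contact force between any of the fingers, the arm and chunk3 above 0.5 N or contact force between any of the fingers, the arm and chunk4 above 0.5 N or contact force between any of the fingers, the arm and chunk5 above 0.5 N or contact force between any of the fingers, the arm and chunk6 above 0.5 N or contact force between any of the fingers, the arm and chunk7 above 0.5 N or contact force between any of the fingers, the arm and chunk8 above 0.5 N).
It fails at once if a jar or the bowl is disturbed (distance of any of full_jar, empty_jar, bowl from where it was at the start of the episode above 0.02 m).
It also fails if it takes over 64 s, if anything falls off the work surface, if the arm or the gripper's body presses on something with over 40 N, if the wrist force passes 120 N, or if a joint passes its speed limit or range.

## Working session

There is one attempt and no reset: what is moved stays moved. The work goes in short steps, Python scripts to look and compute and a tool call to move; the robot and the scene stay as the last step left them, time stands still between calls to the robot, and variables do not carry over. Pictures are saved under pics/ and viewed, at most 10 in all, crops included, and the job is handed in when it is done.

Besides the shell and the picture viewer there is one more tool, called after ">>>" by a JSON object that holds its "op" and its "data", one argument or row to a line. play_rows: Moves the arm, as the interface text tells. Its arguments: {"type":"object","properties":{"offset":{"type":"array","items":{"type":"array","items":{"type":"number"}}},"turn":{"type":"array","items":{"type":"number"}},"hand":{"type":"array","items":{"type":"number"}},"newtons":{"type":"number"}},"required":["offset","turn","hand"]}

```bash
mkdir -p pics; ls; python3 - <<'E'
from rig import readout,cams,ctrl
import cv2,numpy as np
for n in("scene","top"):
    im=cams.camera(n); cv2.imwrite(f"pics/{n}0.png",im[...,::-1])
    c=cams.calibration(n); print(n,c)
print(readout.observe(), ctrl.pinch_z)
E
```

```text
pics
scene {'K': array([[465.7220427 ,   0.        , 326.48551843],
       [  0.        , 465.7220427 , 204.99073764],
       [  0.        ,   0.        ,   1.        ]]), 'k1': -0.003380484686161854, 'cam_to_world': array([[ 6.88148603e-01,  4.28738186e-01, -5.85350381e-01,
         1.33913153e+03],
       [ 7.25467202e-01, -3.93003655e-01,  5.65018112e-01,
        -5.80371869e+02],
       [ 1.22000009e-02, -8.13468927e-01, -5.81480408e-01,
         8.06553194e+02],
       [ 0.00000000e+00,  0.00000000e+00,  0.00000000e+00,
         1.00000000e+00]])}
top {'K': array([[512.61639497,   0.        , 318.25596502],
       [  0.        , 512.61639497, 204.81562914],
       [  0.        ,   0.        ,   1.        ]]), 'k1': 0.022213908381315376, 'cam_to_world': array([[-1.84266483e-02, -9.76928499e-01,  2.12770220e-01,
         3.51075731e+02],
       [-9.99816009e-01,  1.68699198e-02, -9.12981380e-03,
         1.13290173e+02],
       [ 5.32975874e-03, -2.12899304e-01, -9.77059609e-01,
         1.31047106e+03],
       [ 0.00000000e+00,  0.00000000e+00,  0.00000000e+00,
         1.00000000e+00]])}
{'time_s': 0.1, 'joints': array([-7.64044949e+01,  3.02732199e+01,  8.21486787e+01, -1.87689466e-03,
        6.76900982e+01, -1.02279184e+01]), 'joint_vel': array([-0.04721823, -0.08456636, -0.11092893,  0.07465754, -0.08955759,
       -0.00414903]), 'joint_efforts': array([-4.58940508e-05, -4.43304920e+01, -1.78587162e+01, -1.76702060e-04,
        3.87457141e-03,  7.03485110e-07]), 'ee_pos': array([ 252.30829285, -571.10575265,  230.43801019]), 'eef_rot': array([[ 9.14789657e-01,  4.03930247e-01, -4.88942830e-04],
       [ 4.03930418e-01, -9.14787754e-01,  1.89281639e-03],
       [ 3.17286878e-04, -1.92902774e-03, -9.99998089e-01]]), 'ft_force': array([-0.02591935,  0.23022122,  0.80212206]), 'moment': array([0.01625455, 0.00880081, 0.04676864]), 'finger_force': 0.0, 'width': 85.2895319183236} 18.700000000000003
```

View pics/scene0.png

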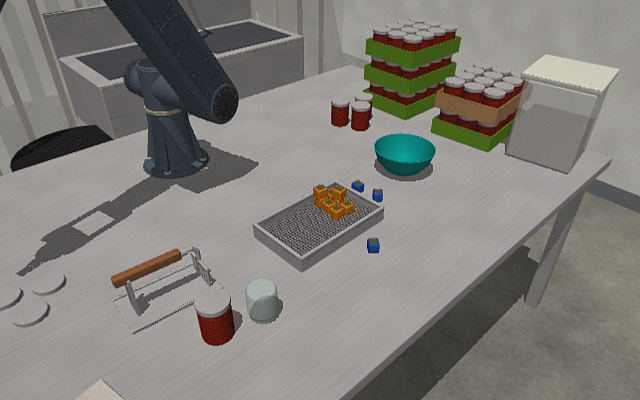

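View pics/top0.png

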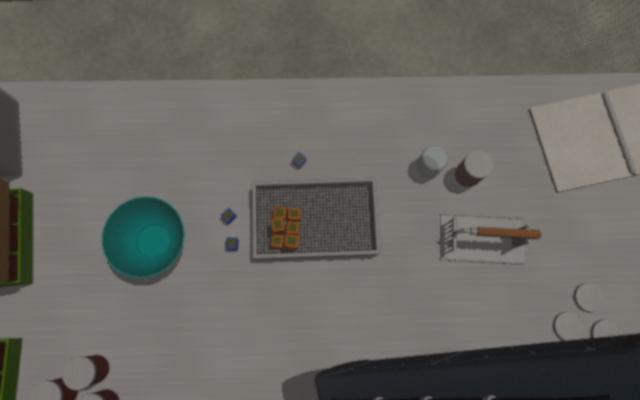

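The scene view shows the tray (255-383, 185-268) with the orange heap at (333,200). The three blue cubes at (358,186), (377,195) and (373,245) are look-alikes outside the tray. The rake on its stand is at (150,270). In the top view the tray spans (252-377, 181-258), with the heap at its left (+y) end. The rake handle runs (477-540, 233), with the jars above it at (433,158) and (475,168). Next I'll enlarge the tray and stand.

```bash
cat > h.py <<'E'
import cv2,numpy as np
from rig import readout,cams
def ray(n,px):
    c=cams.calibration(n); K=c["K"]; 
    p=cv2.undistortPoints(np.array(px,float).reshape(-1,1,2),K,np.array([c["k1"],0,0,0])).reshape(-1,2)
    d=np.c_[p,np.ones(len(p))]@c["cam_to_world"][:3,:3].T
    return c["cam_to_world"][:3,3],d
def plane(n,px,z):
    o,d=ray(n,px); return o+d*((z-o[2])/d[:,2])[:,None]
def proj(n,P):
    c=cams.calibration(n); M=np.linalg.inv(c["cam_to_world"]); 
    return cv2.projectPoints(np.array(P,float).reshape(-1,1,3),cv2.Rodrigues(M[:3,:3])[0],M[:3,3],c["K"],np.array([c["k1"],0,0,0,0]))[0].reshape(-1,2)
def tri(pa,pb):
    o1,d1=ray("top",[pa]);o2,d2=ray("scene",[pb]);d1,d2=d1[0],d2[0]
    s=np.linalg.lstsq(np.c_[d1,-d2],o2-o1,rcond=None)[0]
    a,b=o1+s[0]*d1,o2+s[1]*d2
    return (a+b)/2,np.linalg.norm(a-b)
E
python3 - <<'E'
import cv2,numpy as np
from h import *
t=cv2.imread("pics/top0.png"); s=cv2.imread("pics/scene0.png")
def crop(im,x,y,w,h,k):
    r=cv2.resize(im[y:y+h,x:x+w],None,fx=k,fy=k,interpolation=cv2.INTER_CUBIC)
    return cv2.convertScaleAbs(r,alpha=1.6)
a=crop(t,240,172,150,100,4); b=crop(t,425,205,133,66,6)[:,:798]
cv2.imwrite("pics/c1.png",a); cv2.imwrite("pics/c2.png",b)
# handle masks
for n,im,box in(("top",t,(440,200,560,270)),("scene",s,(100,240,215,300))):
    hsv=cv2.cvtColor(im,cv2.COLOR_BGR2HSV); x0,y0,x1,y1=box
    m=np.zeros(hsv.shape[:2],np.uint8); m[y0:y1,x0:x1]=cv2.inRange(hsv,(3,110,40),(22,255,255))[y0:y1,x0:x1]
    r=cv2.minAreaRect(cv2.findNonZero(m)); print(n,r,cv2.boxPoints(r).round(1).tolist())
    bx=cv2.boxPoints(r)
E
```

```text
top ((508.9820251464844, 232.68373107910156), (60.1896858215332, 8.155070304870605), 1.50743567943573) [[478.79998779296875, 236.0], [479.0, 227.8000030517578], [539.2000122070312, 229.39999389648438], [539.0, 237.60000610351562]]
scene ((146.20164489746094, 267.81805419921875), (11.852783203125, 73.80792236328125), 66.37062072753906) [[110.0, 277.20001220703125], [177.60000610351562, 247.60000610351562], [182.39999389648438, 258.5], [114.80000305175781, 288.0]]
```

View pics/c1.png

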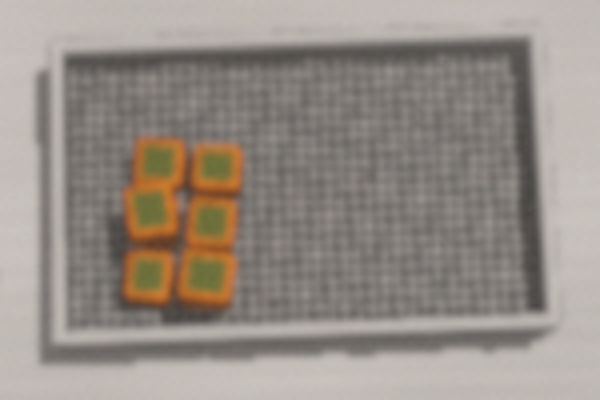

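View pics/c2.png

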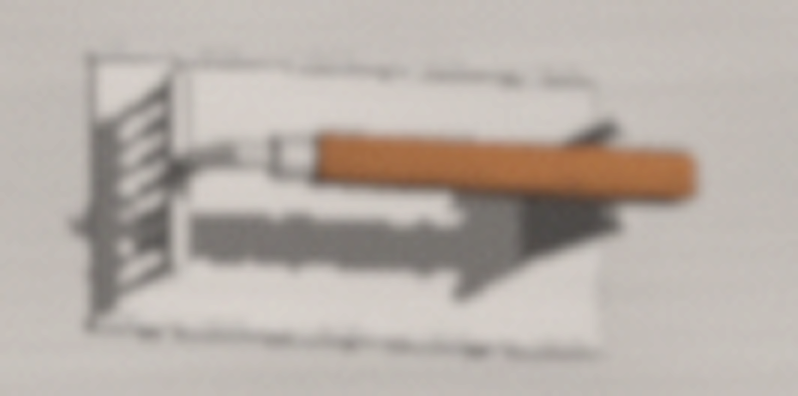

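The top crop shows the tray rim corners at crop px (52,40), (540,37), (555,325), (57,343), with six visible chunks at the left and two of those on top of the heap. In the second crop the stand plate corners are (90,57), (595,82), (605,355), (88,328). The handle runs right from (318,158) to (695,175).

```bash
python3 - <<'E'
from h import *
np.set_printoptions(precision=1,suppress=True)
t=np.array([(52,40),(540,37),(555,325),(57,343)])/4+[240,172]
T=plane("top",t,50)[:,:2]; print(T,T.mean(0)); 
for i in range(4): d=T[(i+1)%4]-T[i]; print(np.linalg.norm(d),np.degrees(np.arctan2(d[1],d[0])))
s=np.array([(90,57),(595,82),(605,355),(88,328)])/6+[425,205]
S=plane("top",s,4)[:,:2]; print(S,S.mean(0))
for i in range(4): d=S[(i+1)%4]-S[i]; print(np.linalg.norm(d),np.degrees(np.arctan2(d[1],d[0])))
H=plane("top",[(478.9,231.9),(539.1,233.5)],110)[:,:2]; d=H[0]-H[1];print(H,np.linalg.norm(d),np.degrees(np.arctan2(d[1],d[0])), H[0]-d/150*35)
# triangulate ends
print(tri((478.9,231.9),(180,253)),tri((539.1,233.5),(112.4,282.6)))
im=cv2.imread("pics/top0.png"); hsv=cv2.cvtColor(im,cv2.COLOR_BGR2HSV)
m=cv2.inRange(hsv,(30,100,40),(60,255,255)); m[:,:250]=0;m[:,380:]=0;m[:180]=0;m[260:]=0
n,l,st,c=cv2.connectedComponentsWithStats(m)
for k in range(1,n):
  if st[k,4]>8: print(c[k],st[k,4],plane("top",[c[k]],50)[0],plane("top",[c[k]],80)[0])
E
```

```text
[[687.7 266. ]
 [684.4 -43.9]
 [500.8 -45.4]
 [495.1 261.3]] [592.  109.5]
309.9537152801939 -90.60965239581029
183.64032767380573 -179.5269204703354
306.74204844926396 91.05195458823681
192.62241349095498 1.4166318540275156
[[ 604.4 -214.7]
 [ 589.7 -431.4]
 [ 472.2 -423.3]
 [ 487.2 -205.7]] [ 538.4 -318.8]
217.22633480134456 -93.88180903738318
117.74093173976645 176.03582268233987
218.12123456512336 86.06122055703287
117.52874440811574 -4.400548087479848
[[ 540.3 -277.1]
 [ 534.1 -418.6]] 141.60763093143535 87.49583104223899 [ 538.8 -310.1]
(array([ 543.1, -274. ,  106.4]), np.float64(9.405943768811829)) (array([ 534.7, -420. ,  106.5]), np.float64(0.30822498250214375))
[279.1 212.1] 15 [608.7 199.9  50. ] [602.5 197.9  80. ]
[293.5 213. ] 12 [605.6 164.   50. ] [599.6 162.8  80. ]
[277.  223.7] 21 [579.2 205.2  50. ] [573.8 203.   80. ]
[292.5 226.8] 18 [570.7 166.7  50. ] [565.4 165.5  80. ]
[276.6 240.4] 16 [537.  206.5  50. ] [532.6 204.2  80. ]
[290.9 240.3] 22 [536.8 171.   50. ] [532.4 169.7  80. ]
```

```bash
python3 - <<'E'
from h import *
np.set_printoptions(precision=1,suppress=True)
a=np.radians(-3.9);R=np.array([[np.cos(a),-np.sin(a),0],[np.sin(a),np.cos(a),0],[0,0,1]])
o=np.array([538.5,-318,0])
for q in [(0,35,104),(0,-115,104),(0,75,4),(40,75,4),(-40,75,4),(16,-90,108),(-16,-90,108),(57,-107,4),(-57,-107,4),(57,107,4),(-57,107,4)]:
    P=o+R@np.array(q,float); tp=proj("top",P)[0]; print(q,P,tp,(tp-[425,205])*6,proj("scene",P)[0])
im=cv2.imread("pics/scene0.png")
cv2.imwrite("pics/c3.png",cv2.convertScaleAbs(cv2.resize(im[235:335,100:230],None,fx=6,fy=6,interpolation=cv2.INTER_CUBIC),alpha=1.2))
E
```

```text
(0, 35, 104) [ 540.9 -283.1  104. ] [480.6 232. ] [333.6 162.1] [173.9 255.1]
(0, -115, 104) [ 530.7 -432.7  104. ] [544.2 235.2] [715.  181.4] [105.8 285.4]
(0, 75, 4) [ 543.6 -243.2    4. ] [452.7 237.5] [166.3 194.9] [196.9 279.3]
(40, 75, 4) [ 583.5 -245.9    4. ] [452.6 222.2] [165.7 103.2] [204.7 288.7]
(-40, 75, 4) [ 503.7 -240.5    4. ] [452.8 253. ] [167.  287.9] [189.3 270.3]
(16, -90, 108) [ 548.3 -408.9  108. ] [534.  227.8] [653.8 136.6] [120.2 282.9]
(-16, -90, 108) [ 516.4 -406.7  108. ] [534.5 241.1] [657.1 216.8] [114.7 274.5]
(57, -107, 4) [ 588.1 -428.6    4. ] [523.2 219.3] [588.9  85.7] [131.1 332.2]
(-57, -107, 4) [ 474.4 -420.9    4. ] [524.8 263.3] [598.8 350. ] [112.3 301. ]
(57, 107, 4) [ 602.6 -215.1    4. ] [440.2 215.2] [91.3 60.9] [220.4 286.6]
(-57, 107, 4) [ 488.9 -207.4    4. ] [440.3 259. ] [ 91.7 323.9] [198.  261.1]
```

View pics/c3.png

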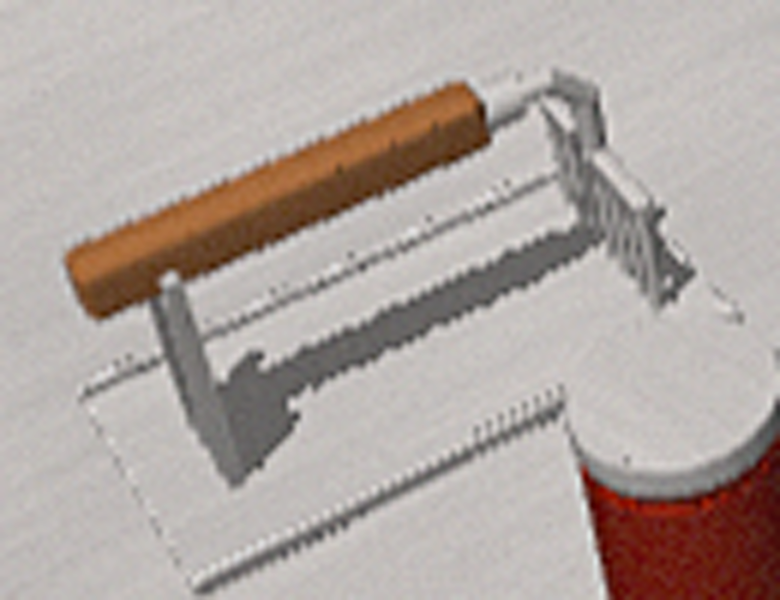

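The enlarged scene crop shows the handle from (70,280) to (485,110), the fork prong top at (170,275) and the near tines' feet at (665,305). The fork, tail and tips all sit about 11 mm further along +y than the plate's centre would give. So the rake origin is about (541,-308,104), yaw about -3.8°, and the tray centre about (592,109.5) with yaw near 0.

>>> {"op": "play_rows", "data": {
  "offset": [
    [0.577,0.5274,0],
    [0.577,0.5274,0],
    [0.577,0.5274,0],
    [0.577,0.5274,0],
    [0.577,0.5274,0]
  ],
  "turn": [1,1,1,1,1],
  "hand": [-1,-1,-1,-1,-1],
  "newtons": 110
}}

```text
time_s: 0.72
ee_pos: [397.4, -438.6, 230.8]
eef_rot: [[0.607, 0.795, -0.001], [0.795, -0.607, 0.001], [0.0, -0.001, -1.0]]
ft_force: [-0.5, 0.2, -0.0]
width: 85.2
finger_force: 0.0
```

>>> {"op": "play_rows", "data": {
  "offset": [
    [0.577,0.5274,0],
    [0.577,0.5274,0],
    [0.577,0.5274,0],
    [0.577,0.5274,0],
    [0.577,0.5274,0]
  ],
  "turn": [1,1,1,1,1],
  "hand": [-1,-1,-1,-1,-1]
}}

```text
time_s: 1.35
ee_pos: [541.6, -306.9, 230.8]
eef_rot: [[0.151, 0.989, -0.001], [0.989, -0.151, 0.001], [0.001, -0.001, -1.0]]
ft_force: [0.2, -0.8, -0.6]
width: 85.5
finger_force: 0.0
```

>>> {"op": "play_rows", "data": {
  "offset": [
    [0,0,-0.8],
    [0,0,-0.7],
    [0,0,0],
    [0,0,0]
  ],
  "turn": [0.89,0,0,0],
  "hand": [-1,-1,-1,-1]
}}

```text
time_s: 1.85
ee_pos: [541.5, -308.6, 157.1]
eef_rot: [[0.066, 0.998, 0.001], [0.998, -0.066, -0.001], [-0.001, 0.001, -1.0]]
ft_force: [-0.1, 0.5, 0.7]
width: 85.4
finger_force: 0.0
```

>>> {"op": "play_rows", "data": {
  "offset": [
    [0,0,-0.6],
    [0,0,-0.5],
    [0,0,-0.28],
    [0,0,0],
    [0,0,0]
  ],
  "turn": [0,0,0,0,0],
  "hand": [-1,-1,-1,-1,-1]
}}

```text
time_s: 2.48
ee_pos: [541.8, -308.8, 88.6]
eef_rot: [[0.066, 0.998, 0.002], [0.998, -0.066, -0.002], [-0.002, 0.002, -1.0]]
ft_force: [-0.1, 0.4, -0.3]
width: 85.6
finger_force: 0.0
```

```bash
python3 - <<'E'
from h import *
im=cams.camera("scene")[...,::-1]
cv2.imwrite("pics/g1.png",cv2.resize(im[200:330,80:240],None,fx=4.5,fy=4.5,interpolation=cv2.INTER_CUBIC))
E
```

```text
(no output)
```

View pics/g1.png

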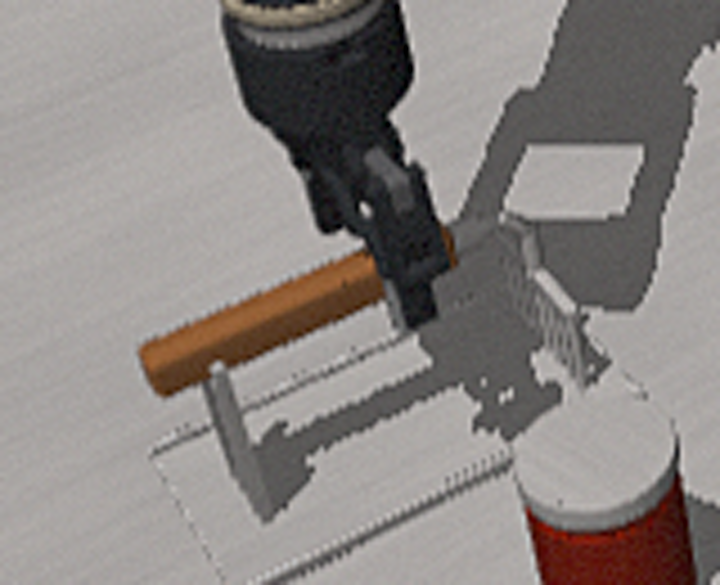

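The fingers (390-450, 250-330 in the crop) straddle the handle just behind its front end, with the jar clear. Closing now.

>>> {"op": "play_rows", "data": {
  "offset": [
    [0,0,0],
    [0,0,0],
    [0,0,0],
    [0,0,0],
    [0,0,0]
  ],
  "turn": [0,0,0,0,0],
  "hand": [0.3,0.5,1,1,1],
  "newtons": 110
}}

```text
time_s: 3.15
ee_pos: [541.1, -308.1, 87.6]
eef_rot: [[0.066, 0.998, 0.0], [0.998, -0.066, -0.0], [-0.0, 0.0, -1.0]]
ft_force: [0.7, 0.1, 2.3]
width: 18.4
finger_force: 107.3
```

>>> {"op": "play_rows", "data": {
  "offset": [
    [0,0,0],
    [0,0,0],
    [0,0,0],
    [0,0,0],
    [0,0,0]
  ],
  "turn": [0,0,0,0,0],
  "hand": [1,1,1,1,1]
}}

```text
time_s: 3.78
ee_pos: [541.1, -308.1, 87.5]
eef_rot: [[0.066, 0.998, 0.0], [0.998, -0.066, -0.0], [-0.0, 0.0, -1.0]]
ft_force: [0.6, 1.0, 3.7]
width: 18.0
finger_force: 107.4
```

>>> {"op": "play_rows", "data": {
  "offset": [
    [0,0,0.2],
    [0,0,0.6],
    [0,0,0.8],
    [0,0,0.8],
    [0,0,0.4]
  ],
  "turn": [0,0,0,0,0],
  "hand": [1,1,1,1,1]
}}

```text
time_s: 4.4
ee_pos: [541.2, -308.3, 229.4]
eef_rot: [[0.066, 0.998, 0.002], [0.998, -0.066, -0.001], [-0.001, 0.002, -1.0]]
ft_force: [0.1, -0.5, -3.3]
width: 18.3
finger_force: 107.8
```

>>> {"op": "play_rows", "data": {
  "offset": [
    [0,0,0],
    [0,0,0],
    [0,0,0]
  ],
  "turn": [0,0,0],
  "hand": [1,1,1]
}}

```text
time_s: 4.78
ee_pos: [540.1, -307.3, 225.5]
eef_rot: [[0.066, 0.998, -0.003], [0.998, -0.066, 0.002], [0.002, -0.003, -1.0]]
ft_force: [0.1, 0.2, -2.5]
width: 18.3
finger_force: 107.9
```

```bash
python3 - <<'E'
from h import *
s=readout.observe();print(s["ft_force"],s["moment"],s["ee_pos"],s["eef_rot"].round(4))
im=cams.camera("scene")[...,::-1]
cv2.imwrite("pics/g2.png",cv2.resize(im[130:330,70:330],None,fx=3,fy=3,interpolation=cv2.INTER_CUBIC))
for n in("top","scene"): 
    hsv=cv2.cvtColor(cams.camera(n)[...,::-1],cv2.COLOR_BGR2HSV)
for x,y in [(475,168),(433,158),(145,238)]: print(plane("top",[(x,y)],90)[0])
E
```

```text
[ 0.10639311  0.24732813 -2.45331897] [-0.01429405 -0.02469377  0.06007371] [ 540.08108954 -307.31278749  225.45675682] [[ 0.0661  0.9978 -0.0029]
 [ 0.9978 -0.0661  0.0024]
 [ 0.0023 -0.003  -1.    ]]
[ 703.36787925 -287.59830619   90.        ]
[ 731.02430439 -185.53080405   90.        ]
[542.77158966 517.81630146  90.        ]
```

View pics/g2.png

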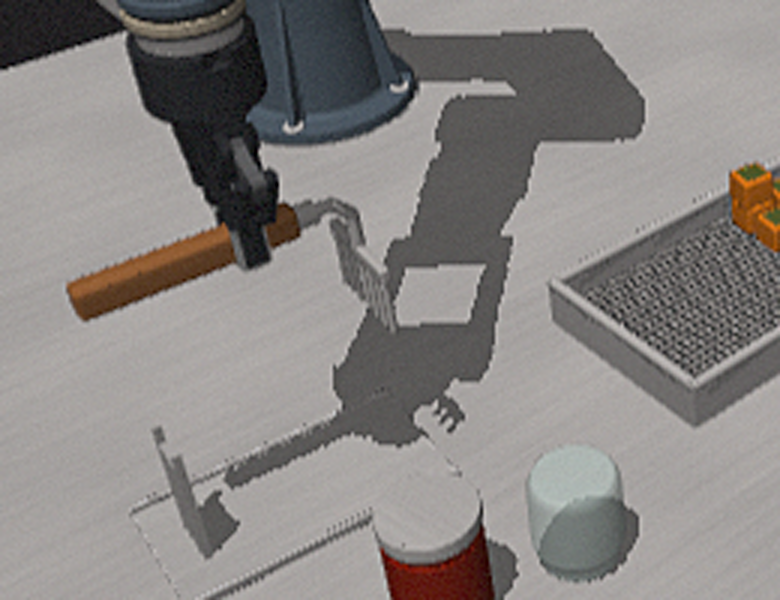

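The rake is lifted clear and hangs level, and both jars are clear of it. Next I'll carry it over the empty part of the tray and feel for the mesh there.

>>> {"op": "play_rows", "data": {
  "offset": [
    [0.13,0.6,0],
    [0.13,0.8,0],
    [0.13,0.8,0],
    [0.13,0.8,0],
    [0.13,0.8,0]
  ],
  "turn": [0.2,0.2,0.2,0.06,0],
  "hand": [1,1,1,1,1]
}}

```text
time_s: 5.55
ee_pos: [573.5, -116.7, 227.0]
eef_rot: [[0.0, 1.0, -0.0], [1.0, -0.0, 0.0], [0.0, -0.0, -1.0]]
ft_force: [0.1, -0.5, -2.7]
width: 18.5
finger_force: 107.8
```

>>> {"op": "play_rows", "data": {
  "offset": [
    [0.13,0.8,0],
    [0.13,0.8,0],
    [0.13,0.7,0],
    [0.02,0.36,0],
    [0,0,0]
  ],
  "turn": [0,0,0,0,0],
  "hand": [1,1,1,1,1]
}}

```text
time_s: 6.18
ee_pos: [593.6, 15.7, 227.0]
eef_rot: [[-0.002, 1.0, -0.001], [1.0, 0.002, -0.0], [-0.0, -0.001, -1.0]]
ft_force: [0.2, -0.2, -2.7]
width: 18.4
finger_force: 107.8
```

>>> {"op": "play_rows", "data": {
  "offset": [
    [0,0,-0.6],
    [0,0,-0.6],
    [0,0,-0.5],
    [0,0,-0.3],
    [0,0,-0.2]
  ],
  "turn": [0,0,0,0,0],
  "hand": [1,1,1,1,1]
}}

```text
time_s: 6.8
ee_pos: [594.1, 13.9, 116.7]
eef_rot: [[0.001, 1.0, -0.0], [1.0, -0.001, -0.0], [-0.0, -0.0, -1.0]]
ft_force: [0.4, -0.6, -2.0]
width: 18.3
finger_force: 107.8
```

>>> {"op": "play_rows", "data": {
  "offset": [
    [0,0,-0.08],
    [0,0,0],
    [0,0,0],
    [0,0,0],
    [0,0,0]
  ],
  "turn": [0,0,0,0,0],
  "hand": [1,1,1,1,1]
}}

```text
time_s: 7.42
ee_pos: [594.2, 15.0, 113.7]
eef_rot: [[-0.0, 1.0, 0.001], [1.0, 0.0, -0.0], [-0.0, 0.001, -1.0]]
ft_force: [-0.3, 0.4, -2.3]
width: 18.0
finger_force: 107.8
```

>>> {"op": "play_rows", "data": {
  "offset": [
    [0,0,-0.08],
    [0,0,-0.08],
    [0,0,0],
    [0,0,0],
    [0,0,0]
  ],
  "turn": [0,0,0,0,0],
  "hand": [1,1,1,1,1]
}}

```text
time_s: 8.05
ee_pos: [594.1, 15.0, 105.4]
eef_rot: [[-0.0, 1.0, 0.0], [1.0, 0.0, -0.0], [-0.0, 0.0, -1.0]]
ft_force: [-0.5, 0.5, -3.7]
width: 18.5
finger_force: 107.8
```

>>> {"op": "play_rows", "data": {
  "offset": [
    [0,0,-0.02],
    [0,0,0],
    [0,0,0]
  ],
  "turn": [0,0,0],
  "hand": [1,1,1]
}}

```text
time_s: 8.43
ee_pos: [594.0, 15.0, 104.3]
eef_rot: [[0.0, 1.0, 0.0], [1.0, -0.0, -0.0], [-0.0, 0.0, -1.0]]
ft_force: [-0.0, 0.7, -3.3]
width: 18.1
finger_force: 107.8
```

>>> {"op": "play_rows", "data": {
  "offset": [
    [0,0,-0.02],
    [0,0,0]
  ],
  "turn": [0,0],
  "hand": [1,1]
}}

```text
time_s: 8.68
ee_pos: [593.9, 15.0, 103.2]
eef_rot: [[-0.0, 1.0, -0.0], [1.0, 0.0, 0.0], [0.0, -0.0, -1.0]]
ft_force: [0.6, 1.0, -2.1]
width: 18.5
finger_force: 107.8
```

>>> {"op": "play_rows", "data": {
  "offset": [
    [0,0,-0.02],
    [0,0,0]
  ],
  "turn": [0,0],
  "hand": [1,1]
}}

```text
time_s: 8.93
ee_pos: [593.9, 15.0, 102.3]
eef_rot: [[0.0, 1.0, -0.0], [1.0, -0.0, 0.0], [0.0, -0.0, -1.0]]
ft_force: [0.4, 0.1, -2.0]
width: 18.2
finger_force: 107.8
```

>>> {"op": "play_rows", "data": {
  "offset": [
    [0,0,-0.02],
    [0,0,0]
  ],
  "turn": [0,0],
  "hand": [1,1]
}}

```text
time_s: 9.18
ee_pos: [594.1, 14.9, 101.6]
eef_rot: [[-0.0, 1.0, 0.0], [1.0, 0.0, -0.0], [-0.0, 0.0, -1.0]]
ft_force: [0.9, -0.8, -0.7]
width: 18.1
finger_force: 108.2
```

>>> {"op": "play_rows", "data": {
  "offset": [
    [0,0,-0.01],
    [0,0,0]
  ],
  "turn": [0,0],
  "hand": [1,1]
}}

```text
time_s: 9.43
ee_pos: [594.1, 14.8, 101.1]
eef_rot: [[-0.0, 1.0, 0.0], [1.0, 0.0, -0.0], [-0.0, 0.0, -1.0]]
ft_force: [-0.5, -0.2, 1.8]
width: 18.3
finger_force: 108.4
```

>>> {"op": "play_rows", "data": {
  "offset": [
    [0,0,0.3],
    [0,0,0.6],
    [0,0,0.6],
    [0,0,0.4],
    [0,0,0]
  ],
  "turn": [0,0,0,0,0],
  "hand": [1,1,1,1,1]
}}

```text
time_s: 10.05
ee_pos: [595.2, 15.0, 198.0]
eef_rot: [[-0.0, 1.0, 0.005], [1.0, 0.0, -0.001], [-0.001, 0.005, -1.0]]
ft_force: [-0.4, -0.7, -2.0]
width: 18.0
finger_force: 107.9
```

```bash
python3 - <<'E'
from h import *
np.set_printoptions(precision=1,suppress=True)
s=cv2.imread("pics/scene0.png"); hsv=cv2.cvtColor(s,cv2.COLOR_BGR2HSV)
m=cv2.inRange(hsv,(28,90,30),(65,255,255)); m[:175]=0;m[225:]=0;m[:,:300]=0;m[:,365:]=0
n,l,st,c=cv2.connectedComponentsWithStats(m)
for k in range(1,n):
  if st[k,4]>4: print("scene",c[k],st[k,4])
for p in [(279.1,212.1),(293.5,213),(277,223.7),(292.5,226.8),(276.6,240.4),(290.9,240.3)]:
  for z in(51,82): print(p,z,proj("scene",plane("top",[p],z))[0])
E
```

```text
scene [357.5 182.6] 13
scene [319.9 187. ] 22
scene [338.6 188.2] 20
scene [329.8 191.5] 12
scene [328.8 201.6] 20
scene [346.4 202.8] 20
scene [336.2 207.6] 18
(279.1, 212.1) 51 [345.7 203.1]
(279.1, 212.1) 82 [344.  193.3]
(293.5, 213) 51 [335.8 207.7]
(293.5, 213) 82 [334.2 197.7]
(277, 223.7) 51 [339.7 198. ]
(277, 223.7) 82 [338.  188.4]
(292.5, 226.8) 51 [327.8 202. ]
(292.5, 226.8) 82 [326.3 192.2]
(276.6, 240.4) 51 [329.7 191.8]
(276.6, 240.4) 82 [328.2 182.4]
(290.9, 240.3) 51 [320.7 196.4]
(290.9, 240.3) 82 [319.3 186.8]
```

Matching the two views puts the two upper chunks at (574,203) and (532,170), with tops at z≈82. The lower layer has columns at x≈537, 572 and 607, and rows at y≈165 and 205. I'll first skim the two upper ones forward at tip height 60 mm, then do the mesh stroke at x≈594, which leaves the x≈537 column in place.

>>> {"op": "play_rows", "data": {
  "offset": [
    [-0.2,0.7,0],
    [-0.2,0.8,0],
    [-0.2,0.8,0],
    [-0.18,0.7,0],
    [0,0,0]
  ],
  "turn": [0,0,0,0,0],
  "hand": [1,1,1,1,1]
}}

```text
time_s: 10.68
ee_pos: [552.9, 167.4, 194.6]
eef_rot: [[-0.004, 1.0, -0.003], [1.0, 0.004, 0.0], [0.0, -0.003, -1.0]]
ft_force: [0.7, -1.5, -1.6]
width: 18.1
finger_force: 107.8
```

>>> {"op": "play_rows", "data": {
  "offset": [
    [0,0,0],
    [0,0,-0.4],
    [0,0,-0.4],
    [0,0,-0.25],
    [0,0,0]
  ],
  "turn": [0,0,0,0,0],
  "hand": [1,1,1,1,1]
}}

```text
time_s: 11.3
ee_pos: [554.5, 164.1, 142.2]
eef_rot: [[0.001, 1.0, -0.003], [1.0, -0.001, -0.0], [-0.0, -0.003, -1.0]]
ft_force: [0.3, -0.9, -1.6]
width: 18.4
finger_force: 107.8
```

>>> {"op": "play_rows", "data": {
  "offset": [
    [0,-0.2,0],
    [0,-0.2,0],
    [0,-0.2,0],
    [0,-0.2,0],
    [0,-0.2,0]
  ],
  "turn": [0,0,0,0,0],
  "hand": [1,1,1,1,1]
}}

```text
time_s: 11.92
ee_pos: [555.0, 114.2, 143.5]
eef_rot: [[0.0, 1.0, 0.0], [1.0, -0.0, 0.0], [0.0, 0.0, -1.0]]
ft_force: [0.4, 0.1, -2.5]
width: 18.5
finger_force: 107.8
```

>>> {"op": "play_rows", "data": {
  "offset": [
    [0,-0.2,0],
    [0,-0.2,0],
    [0,-0.2,0],
    [0,-0.2,0],
    [0,-0.0,0]
  ],
  "turn": [0,0,0,0,0],
  "hand": [1,1,1,1,1]
}}

```text
time_s: 12.55
ee_pos: [555.1, 74.1, 143.3]
eef_rot: [[0.001, 1.0, 0.0], [1.0, -0.001, -0.0], [-0.0, 0.0, -1.0]]
ft_force: [-0.0, 0.3, -2.5]
width: 18.4
finger_force: 107.8
```

```bash
cat >> h.py <<'E'
def chunks(tag):
    for n,b in(("top",(252,182,378,258)),("scene",(255,175,385,268))):
        im=cams.camera(n)[...,::-1].copy(); cv2.imwrite(f"pics/{tag}_{n}.png",im)
        hsv=cv2.cvtColor(im,cv2.COLOR_BGR2HSV); x0,y0,x1,y1=b
        for nm,lo,hi in(("green",(28,90,30),(65,255,255)),("orange",(5,120,60),(27,255,255))):
            m=np.zeros(hsv.shape[:2],np.uint8); m[y0:y1,x0:x1]=cv2.inRange(hsv,lo,hi)[y0:y1,x0:x1]
            k,l,st,c=cv2.connectedComponentsWithStats(m)
            for i in range(1,k):
                if st[i,4]>4:
                    print(n,nm,c[i].round(1),st[i,4],*( [plane("top",[c[i]],z)[0,:2].round() for z in(51,82)] if n=="top" else []))
E
python3 - <<'E'
from h import *
chunks("a")
E
```

```text
top green [279. 212.] 25 [609. 200.] [602. 198.]
top green [293.3 213.3] 19 [605. 165.] [599. 163.]
top green [277.8 226. ] 23 [573. 203.] [568. 201.]
top green [292.3 227.1] 25 [570. 167.] [564. 166.]
top green [276.5 240. ] 20 [538. 207.] [533. 204.]
top green [291.1 241.5] 19 [534. 170.] [529. 169.]
top orange [283.5 227.3] 759 [570. 189.] [564. 187.]
top orange [353.4 224.4] 87 [574.  15.] [568.  17.]
top orange [375.7 223.8] 25 [574. -41.] [569. -37.]
scene green [357.5 182.6] 13
scene green [377.5 191. ] 18
scene green [338.5 197.1] 17
scene green [346.1 202.8] 21
scene green [305.7 206.5] 11
scene green [336.2 207.6] 18
scene green [310.1 215. ] 22
scene green [373.  240.9] 29
scene orange [280.4 186.7] 383
scene orange [308.4 176.8] 16
scene orange [328.6 206.6] 800
scene orange [328.  195.5] 8
scene orange [307.3 215.2] 6
```

>>> {"op": "play_rows", "data": {
  "offset": [
    [0,0,0.3],
    [0.2,0.5,0],
    [0.3,0.7,0],
    [0.28,0.6,0],
    [0,0,0]
  ],
  "turn": [0,0,0,0,0],
  "hand": [1,1,1,1,1]
}}

```text
time_s: 13.28
ee_pos: [595.2, 167.5, 159.5]
eef_rot: [[-0.003, 1.0, 0.003], [1.0, 0.003, 0.001], [0.001, 0.003, -1.0]]
ft_force: [0.4, -0.8, -2.8]
width: 18.7
finger_force: 107.9
```

>>> {"op": "play_rows", "data": {
  "offset": [
    [0,0,-0.2],
    [0,0,-0.3],
    [0,0,-0.3],
    [0,0,-0.2],
    [0,0,0]
  ],
  "turn": [0,0,0,0,0],
  "hand": [1,1,1,1,1]
}}

```text
time_s: 13.9
ee_pos: [593.1, 164.6, 106.8]
eef_rot: [[0.001, 1.0, -0.003], [1.0, -0.001, -0.0], [-0.0, -0.003, -1.0]]
ft_force: [-0.4, 0.5, -2.9]
width: 18.3
finger_force: 107.9
```

```bash
python3 - <<'E'
from h import *
for z in (36,51): print(plane("scene",[(305.7,206.5),(310.1,215)],z).round())
s=readout.observe();print(s["ee_pos"],s["ft_force"])
E
```

```text
[[529. 120.  36.]
 [567. 102.  36.]]
[[545. 106.  51.]
 [582.  89.  51.]]
[593.08410616 164.58214103 106.83193605] [-0.41646624  0.45768372 -2.88108424]
```

>>> {"op": "play_rows", "data": {
  "offset": [
    [0,0,0],
    [0,0,0],
    [0,0,-0.02],
    [0,0,0]
  ],
  "turn": [0,0,0,0],
  "hand": [1,1,1,1]
}}

```text
time_s: 14.4
ee_pos: [594.0, 165.1, 107.5]
eef_rot: [[-0.0, 1.0, 0.0], [1.0, 0.0, 0.0], [0.0, 0.0, -1.0]]
ft_force: [-0.2, 0.9, -2.4]
width: 18.3
finger_force: 107.9
```

>>> {"op": "play_rows", "data": {
  "offset": [
    [0,0,-0.02],
    [0,0,0]
  ],
  "turn": [0,0],
  "hand": [1,1]
}}

```text
time_s: 14.65
ee_pos: [593.9, 165.0, 106.2]
eef_rot: [[-0.0, 1.0, -0.0], [1.0, 0.0, -0.0], [-0.0, -0.0, -1.0]]
ft_force: [-0.3, 1.0, -1.8]
width: 18.0
finger_force: 107.9
```

>>> {"op": "play_rows", "data": {
  "offset": [
    [0,0,-0.016],
    [0,0,0]
  ],
  "turn": [0,0],
  "hand": [1,1]
}}

```text
time_s: 14.9
ee_pos: [593.9, 165.0, 105.4]
eef_rot: [[0.0, 1.0, -0.0], [1.0, -0.0, -0.0], [-0.0, -0.0, -1.0]]
ft_force: [0.3, -0.2, -1.9]
width: 18.1
finger_force: 107.9
```

>>> {"op": "play_rows", "data": {
  "offset": [
    [0,0,-0.014],
    [0,0,0]
  ],
  "turn": [0,0],
  "hand": [1,1]
}}

```text
time_s: 15.15
ee_pos: [593.9, 165.0, 104.7]
eef_rot: [[0.0, 1.0, -0.0], [1.0, -0.0, 0.0], [0.0, -0.0, -1.0]]
ft_force: [-0.1, -1.1, -2.0]
width: 17.9
finger_force: 107.9
```

>>> {"op": "play_rows", "data": {
  "offset": [
    [0,0,-0.014],
    [0,0,0]
  ],
  "turn": [0,0],
  "hand": [1,1]
}}

```text
time_s: 15.4
ee_pos: [594.0, 165.0, 104.1]
eef_rot: [[0.0, 1.0, 0.0], [1.0, -0.0, 0.0], [0.0, 0.0, -1.0]]
ft_force: [-0.1, -0.5, -2.1]
width: 18.2
finger_force: 107.9
```

>>> {"op": "play_rows", "data": {
  "offset": [
    [0,0,-0.014],
    [0,0,0]
  ],
  "turn": [0,0],
  "hand": [1,1]
}}

```text
time_s: 15.65
ee_pos: [594.1, 164.9, 103.7]
eef_rot: [[-0.0, 1.0, 0.0], [1.0, 0.0, -0.0], [-0.0, 0.0, -1.0]]
ft_force: [0.6, -0.9, -0.0]
width: 18.7
finger_force: 108.3
```

Touch levels for the TCP are about 104.0 at the heap end and 101.75 near the middle, a slope of about 1.5%. Drawing now with about 3-4 N, checking the force as I go.

>>> {"op": "play_rows", "data": {
  "offset": [
    [0,0,-0.004],
    [0,-0.06,-0.002],
    [0,-0.1,-0.003],
    [0,-0.14,-0.004],
    [0,-0.14,-0.004]
  ],
  "turn": [0,0,0,0,0],
  "hand": [1,1,1,1,1]
}}

```text
time_s: 16.27
ee_pos: [594.1, 142.7, 102.7]
eef_rot: [[0.001, 1.0, 0.0], [1.0, -0.001, 0.001], [0.001, 0.0, -1.0]]
ft_force: [-0.1, 2.7, 0.6]
width: 18.5
finger_force: 108.3
```

>>> {"op": "play_rows", "data": {
  "offset": [
    [0,-0.14,-0.002],
    [0,-0.14,-0.002],
    [0,-0.14,-0.002],
    [0,-0.14,-0.002],
    [0,-0.14,-0.002]
  ],
  "turn": [0,0,0,0,0],
  "hand": [1,1,1,1,1]
}}

```text
time_s: 16.9
ee_pos: [593.9, 107.6, 102.1]
eef_rot: [[-0.0, 1.0, -0.0], [1.0, 0.0, 0.0], [0.0, -0.0, -1.0]]
ft_force: [0.5, 2.8, 1.8]
width: 18.2
finger_force: 108.3
```

>>> {"op": "play_rows", "data": {
  "offset": [
    [0,-0.14,-0.002],
    [0,-0.14,-0.002],
    [0,-0.14,-0.002],
    [0,-0.14,-0.002],
    [0,-0.14,-0.002]
  ],
  "turn": [0,0,0,0,0],
  "hand": [1,1,1,1,1]
}}

```text
time_s: 17.52
ee_pos: [593.9, 72.5, 101.5]
eef_rot: [[-0.0, 1.0, -0.0], [1.0, 0.0, 0.0], [0.0, -0.0, -1.0]]
ft_force: [0.3, 3.7, 0.8]
width: 17.9
finger_force: 108.5
```

>>> {"op": "play_rows", "data": {
  "offset": [
    [0,-0.14,-0.003],
    [0,-0.14,-0.003],
    [0,-0.14,-0.002],
    [0,-0.14,-0.002],
    [0,-0.14,-0.002]
  ],
  "turn": [0,0,0,0,0],
  "hand": [1,1,1,1,1]
}}

```text
time_s: 18.15
ee_pos: [593.9, 37.5, 100.9]
eef_rot: [[-0.0, 1.0, -0.0], [1.0, 0.0, 0.0], [0.0, -0.0, -1.0]]
ft_force: [-0.3, 3.4, 2.1]
width: 18.6
finger_force: 108.6
```

>>> {"op": "play_rows", "data": {
  "offset": [
    [0,-0.14,-0.002],
    [0,-0.14,-0.002],
    [0,-0.14,-0.002],
    [0,0,0],
    [0,0,0]
  ],
  "turn": [0,0,0,0,0],
  "hand": [1,1,1,1,1]
}}

```text
time_s: 18.77
ee_pos: [594.2, 15.8, 100.9]
eef_rot: [[-0.001, 1.0, 0.0], [1.0, 0.001, -0.002], [-0.002, 0.0, -1.0]]
ft_force: [-0.3, -1.6, 3.1]
width: 18.4
finger_force: 108.7
```

>>> {"op": "play_rows", "data": {
  "offset": [
    [0,-0.08,0],
    [0,0,0],
    [0,0,0]
  ],
  "turn": [0,0,0],
  "hand": [1,1,1]
}}

```text
time_s: 19.15
ee_pos: [594.0, 13.0, 100.7]
eef_rot: [[-0.0, 1.0, 0.0], [1.0, 0.0, -0.0], [-0.0, 0.0, -1.0]]
ft_force: [-0.6, 1.4, 2.4]
width: 17.9
finger_force: 108.5
```

>>> {"op": "play_rows", "data": {
  "offset": [
    [0,0,0.2],
    [0,0,0.6],
    [0,0.3,0.9],
    [0,0.5,0.8],
    [0,0,0]
  ],
  "turn": [0,0,0,0,0],
  "hand": [1,1,1,1,1]
}}

```text
time_s: 19.77
ee_pos: [596.1, 53.9, 229.4]
eef_rot: [[-0.003, 1.0, 0.008], [1.0, 0.003, -0.001], [-0.001, 0.008, -1.0]]
ft_force: [0.7, -0.7, -2.9]
width: 18.2
finger_force: 108.2
```

```bash
python3 - <<'E'
from h import *
chunks("b")
a=cv2.imread("pics/b_top.png")[172:272,240:390];b=cv2.imread("pics/b_scene.png")[165:275,245:395]
cv2.imwrite("pics/b.png",np.vstack([cv2.resize(a,(450,300)),cv2.resize(b,(450,300))]))
E
```

```text
top green [284.4 242.1] 18 [533. 187.] [528. 185.]
top green [298.5 246.8] 26 [520. 152.] [516. 151.]
top orange [365.9 198.3] 120 [640. -19.] [633. -16.]
top orange [327.9 199.8] 13 [638.  77.] [631.  78.]
top orange [331.7 206. ] 34 [622.  68.] [615.  69.]
top orange [293.1 244.8] 238 [525. 166.] [521. 164.]
scene green [357.7 182.6] 14
scene green [377.5 191. ] 18
scene green [325.  193.5] 18
scene green [312.6 196.5] 16
scene green [302.5 207.8] 20
scene green [303.6 216.8] 20
scene green [294.9 221.1] 24
scene green [312.1 222.8] 25
scene green [302.6 227.1] 24
scene green [279.8 231.8] 20
scene green [373.  240.8] 30
scene orange [269.  176.4] 51
scene orange [305.1 218.4] 950
```

View pics/b.png

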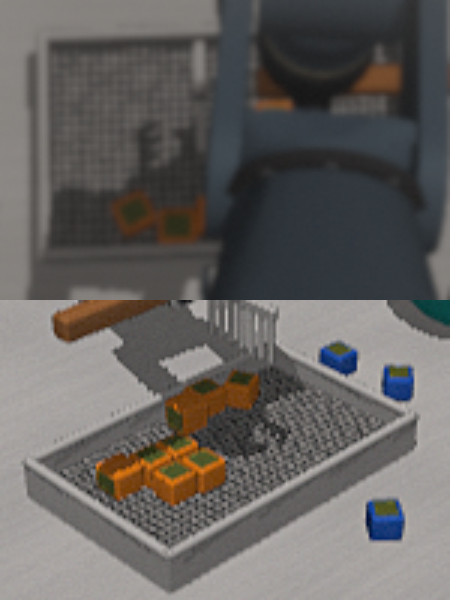

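The picture shows eight chunks in one layer: three along the far side (185-240, 380-415) and five in the front cluster (120-205, 450-485). The blue look-alikes lie untouched outside the tray.

```bash
python3 - <<'E'
from h import *
p=[(325,193.5),(312.6,196.5),(302.5,207.8),(303.6,216.8),(294.9,221.1),(312.1,222.8),(302.6,227.1),(279.8,231.8)]
for z in(36,49): print(z,(plane("scene",p,z)[:,:2]-[592,109.5]).round().tolist())
E
```

```text
36 [[-74.0, 96.0], [-87.0, 58.0], [-64.0, -0.0], [-31.0, -26.0], [-32.0, -56.0], [5.0, -27.0], [2.0, -58.0], [-24.0, -115.0]]
49 [[-60.0, 82.0], [-73.0, 46.0], [-51.0, -12.0], [-17.0, -37.0], [-19.0, -67.0], [18.0, -38.0], [15.0, -68.0], [-11.0, -125.0]]
```

Seven of the eight are well placed. The second chunk, at tray (-72,44), is on the 45 mm limit. I'll push the far-side three about 27 mm toward the heap end, entering the free gap at y≈99 with x≈552.

>>> {"op": "play_rows", "data": {
  "offset": [
    [-0.3,-0.2,0],
    [-0.3,-0.2,0],
    [-0.24,-0.18,0],
    [0,0,0],
    [0,0,0]
  ],
  "turn": [0,0,0,0,0],
  "hand": [1,1,1,1,1]
}}

```text
time_s: 20.5
ee_pos: [552.4, 23.8, 225.4]
eef_rot: [[0.001, 1.0, 0.0], [1.0, -0.001, 0.0], [0.0, 0.0, -1.0]]
ft_force: [0.7, 0.2, -2.4]
width: 18.3
finger_force: 108.0
```

>>> {"op": "play_rows", "data": {
  "offset": [
    [0,0,-0.5],
    [0,0,-0.6],
    [0,0,-0.4],
    [0,0,-0.14],
    [0,0,0]
  ],
  "turn": [0,0,0,0,0],
  "hand": [1,1,1,1,1]
}}

```text
time_s: 21.12
ee_pos: [552.4, 24.1, 143.5]
eef_rot: [[-0.0, 1.0, -0.0], [1.0, 0.0, 0.0], [0.0, -0.0, -1.0]]
ft_force: [0.0, 0.9, -2.4]
width: 17.7
finger_force: 108.0
```

```bash
python3 - <<'E'
from h import *
s=readout.observe();print(s["ee_pos"],s["ft_force"])
im=cams.camera("scene")[...,::-1]
cv2.imwrite("pics/d.png",cv2.resize(im[165:275,245:395],(750,550),interpolation=cv2.INTER_CUBIC))
E
```

```text
[552.39482699  24.11275261 143.50088736] [ 0.03018507  0.89300908 -2.37693987]
```

View pics/d.png

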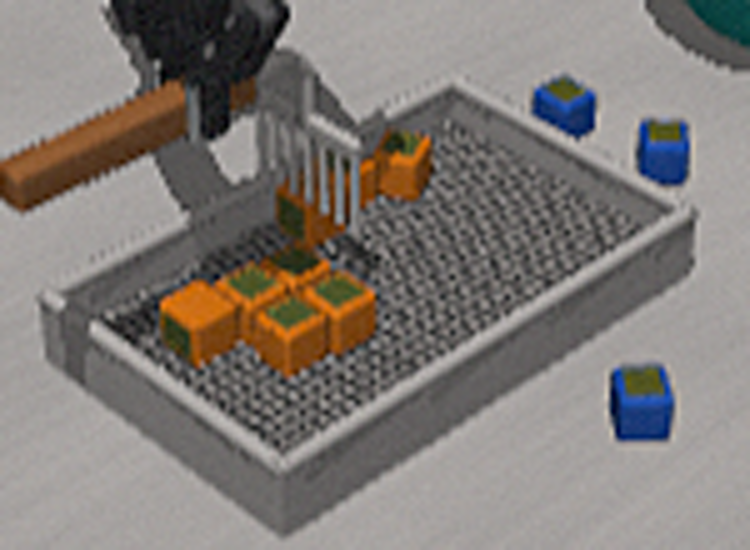

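The picture shows all eight chunks in one layer. The rake's near tine tip is at crop (355,225), above the gap. Before lowering, I'll check that tip against its expected projection.

```bash
python3 - <<'E'
from h import *
P=proj("scene",[(593,99,60),(593,99,22),(593,105,60),(593,93,60),(512,99,60)]); print(P.round(1).tolist(), ((P-[245,165])*5).round().tolist())
c=np.array([(592+x,109.5+y,50) for x,y in [(3,-22),(-32,-22),(33,-22),(-17,-37),(18,-38)]]); print(((proj("scene",c)-[245,165])*5).round().tolist())
print(((proj("scene",[(530,110,20),(530,110,50),(545,110,20)])-[245,165])*5).round().tolist())
E
```

```text
[[315.5, 212.6], [315.5, 223.7], [317.1, 211.7], [313.8, 213.5], [295.9, 199.9]] [[352.0, 238.0], [352.0, 294.0], [361.0, 233.0], [344.0, 242.0], [255.0, 174.0]]
[[339.0, 263.0], [296.0, 235.0], [377.0, 288.0], [294.0, 258.0], [336.0, 288.0]]
[[292.0, 238.0], [291.0, 195.0], [309.0, 250.0]]
```

>>> {"op": "play_rows", "data": {
  "offset": [
    [0,0,-0.12],
    [0,0,-0.12],
    [0,0,-0.12],
    [0,0,0]
  ],
  "turn": [0,0,0,0],
  "hand": [1,1,1,1]
}}

```text
time_s: 21.68
ee_pos: [551.5, 24.0, 125.1]
eef_rot: [[0.0, 1.0, -0.001], [1.0, -0.0, 0.0], [0.0, -0.001, -1.0]]
ft_force: [-0.3, -1.1, -2.1]
width: 18.2
finger_force: 108.0
```

>>> {"op": "play_rows", "data": {
  "offset": [
    [0,0,-0.12],
    [0,0,-0.12],
    [0,0,-0.1],
    [0,0,0],
    [0,0,0]
  ],
  "turn": [0,0,0,0,0],
  "hand": [1,1,1,1,1]
}}

```text
time_s: 22.3
ee_pos: [552.1, 24.0, 108.7]
eef_rot: [[-0.0, 1.0, 0.0], [1.0, 0.0, -0.0], [-0.0, 0.0, -1.0]]
ft_force: [0.2, -0.1, -1.5]
width: 18.3
finger_force: 108.0
```

>>> {"op": "play_rows", "data": {
  "offset": [
    [0,0.12,0],
    [0,0.16,0],
    [0,0.16,0],
    [0,0.16,0],
    [0,0.12,0.01]
  ],
  "turn": [0,0,0,0,0],
  "hand": [1,1,1,1,1]
}}

```text
time_s: 22.92
ee_pos: [551.8, 60.8, 109.1]
eef_rot: [[-0.001, 1.0, -0.0], [1.0, 0.001, 0.0], [0.0, -0.0, -1.0]]
ft_force: [-0.6, -0.4, -3.2]
width: 18.0
finger_force: 108.0
```

>>> {"op": "play_rows", "data": {
  "offset": [
    [0,-0.06,0],
    [0,0,0.3],
    [0,0,0.7],
    [0,0,0.8],
    [0,0,0.5]
  ],
  "turn": [0,0,0,0,0],
  "hand": [1,1,1,1,1]
}}

```text
time_s: 23.55
ee_pos: [552.9, 56.6, 227.3]
eef_rot: [[0.001, 1.0, 0.004], [1.0, -0.001, -0.0], [-0.0, 0.004, -1.0]]
ft_force: [-0.3, 0.3, -2.2]
width: 18.3
finger_force: 108.0
```

>>> {"op": "play_rows", "data": {
  "offset": [
    [0,-0.7,0],
    [0,-0.8,0],
    [0,-0.8,0],
    [0,-0.8,0],
    [0,-0.8,0]
  ],
  "turn": [0,0,0,0,0],
  "hand": [1,1,1,1,1]
}}

```text
time_s: 24.18
ee_pos: [551.8, -139.6, 225.3]
eef_rot: [[0.001, 1.0, 0.001], [1.0, -0.001, -0.0], [-0.0, 0.001, -1.0]]
ft_force: [0.8, 0.1, -2.3]
width: 18.1
finger_force: 108.2
```

```bash
python3 - <<'E'
from h import *
print(readout.observe()["ee_pos"])
chunks("e")
im=cv2.imread("pics/e_top.png"); hsv=cv2.cvtColor(im,cv2.COLOR_BGR2HSV)
a=cv2.imread("pics/e_top.png")[172:272,240:390];b=cv2.imread("pics/e_scene.png")[165:275,245:395]
cv2.imwrite("pics/e.png",np.vstack([cv2.resize(a,(450,300)),cv2.resize(b,(410,300))[:, :].copy() if 0 else cv2.resize(b,(450,300))]))
E
```

```text
[ 551.82039944 -139.61379231  225.30444183]
top green [331. 211.] 25 [609.  70.] [603.  71.]
top green [343.1 212.4] 19 [605.  40.] [599.  41.]
top green [331.2 225. ] 23 [573.  70.] [568.  71.]
top green [343.  225.6] 25 [571.  41.] [566.  43.]
top green [272.1 238.7] 22 [541. 217.] [537. 215.]
top green [284.5 247.5] 24 [519. 187.] [515. 185.]
top orange [341.3 221.9] 736 [581.  45.] [575.  47.]
top orange [285.6 243.5] 414 [529. 184.] [525. 182.]
scene green [357.5 182.6] 13
scene green [334.  190.7] 15
scene green [321.1 191.6] 17
scene green [377.5 191. ] 18
scene green [311.6 203. ] 22
scene green [303.3 216.8] 22
scene green [294.8 221.1] 25
scene green [312.  222.8] 26
scene green [302.6 227.1] 24
scene green [279.9 231.9] 22
scene green [372.9 240.9] 29
scene orange [324.1 197.5] 354
scene orange [299.1 227.6] 621
```

View pics/e.png

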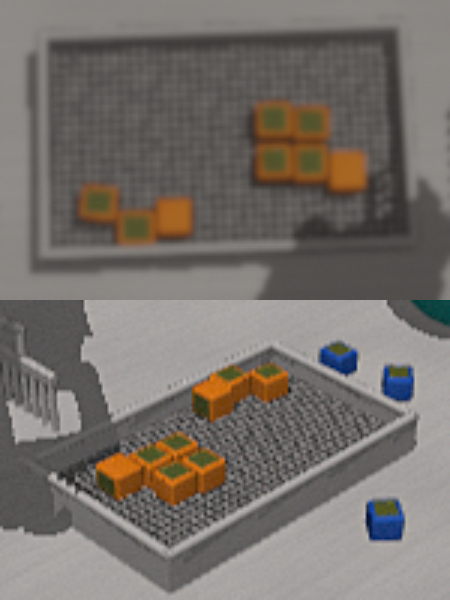

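The top view shows the chunks at tray y ≈ +107, +77, +43, -39, -39, -68, -69 and -100, all in one layer. That gives two at the heap end, three in the middle and three at the far end. Returning the rake now.

>>> {"op": "play_rows", "data": {
  "offset": [
    [-0.05,-0.7,0],
    [-0.05,-0.8,0],
    [-0.06,-0.8,0],
    [-0.06,-0.7,0],
    [0,-0.4,0]
  ],
  "turn": [-0.2,-0.2,-0.2,-0.06,0],
  "hand": [1,1,1,1,1]
}}

```text
time_s: 24.9
ee_pos: [540.7, -309.4, 224.8]
eef_rot: [[0.068, 0.998, 0.001], [0.998, -0.068, -0.0], [-0.0, 0.001, -1.0]]
ft_force: [-0.1, -0.2, -1.9]
width: 18.0
finger_force: 108.2
```

>>> {"op": "play_rows", "data": {
  "offset": [
    [0,0,0],
    [0,0,-0.3],
    [0,0,-0.4],
    [0,0,-0.3],
    [0,0,-0.1]
  ],
  "turn": [0,0,0,0,0],
  "hand": [1,1,1,1,1]
}}

```text
time_s: 25.52
ee_pos: [540.4, -306.4, 167.4]
eef_rot: [[0.065, 0.998, -0.003], [0.998, -0.065, 0.002], [0.002, -0.003, -1.0]]
ft_force: [-0.7, 0.1, -2.4]
width: 18.0
finger_force: 108.1
```

>>> {"op": "play_rows", "data": {
  "offset": [
    [0,0,0],
    [0,0,0],
    [0,0,0],
    [0,0,0]
  ],
  "turn": [0,0,0,0],
  "hand": [1,1,1,1]
}}

```text
time_s: 26.02
ee_pos: [541.1, -308.2, 169.7]
eef_rot: [[0.066, 0.998, 0.001], [0.998, -0.066, -0.001], [-0.001, 0.001, -1.0]]
ft_force: [-0.3, 0.2, -1.9]
width: 18.5
finger_force: 108.1
```

```bash
python3 - <<'E'
from h import *
s=readout.observe();print(s["ee_pos"],s["ft_force"],s["eef_rot"].round(3))
E
```

```text
[ 541.14649374 -308.23795905  169.67458824] [-0.29990777  0.21455907 -1.90014565] [[ 0.066  0.998  0.001]
 [ 0.998 -0.066 -0.001]
 [-0.001  0.001 -1.   ]]
```

>>> {"op": "play_rows", "data": {
  "offset": [
    [0,0,-0.3],
    [0,0,-0.4],
    [0,0,-0.4],
    [0,0,-0.2],
    [0,0,0]
  ],
  "turn": [0,0,0,0,0],
  "hand": [1,1,1,1,1]
}}

```text
time_s: 26.65
ee_pos: [540.4, -307.6, 102.9]
eef_rot: [[0.066, 0.998, -0.002], [0.998, -0.066, 0.002], [0.001, -0.002, -1.0]]
ft_force: [-0.1, -0.2, -2.7]
width: 18.4
finger_force: 108.1
```

>>> {"op": "play_rows", "data": {
  "offset": [
    [0,0,-0.1],
    [0,0,-0.1],
    [0,0,-0.04],
    [0,0,0],
    [0,0,0]
  ],
  "turn": [0,0,0,0,0],
  "hand": [1,1,1,1,1]
}}

```text
time_s: 27.28
ee_pos: [541.1, -308.1, 92.3]
eef_rot: [[0.066, 0.998, 0.0], [0.998, -0.066, -0.0], [-0.0, 0.0, -1.0]]
ft_force: [-0.0, 0.1, -1.6]
width: 18.4
finger_force: 108.1
```

>>> {"op": "play_rows", "data": {
  "offset": [
    [0,0,-0.03],
    [0,0,-0.03],
    [0,0,0],
    [0,0,0]
  ],
  "turn": [0,0,0,0],
  "hand": [1,1,1,1]
}}

```text
time_s: 27.78
ee_pos: [540.9, -308.0, 89.1]
eef_rot: [[0.066, 0.998, -0.0], [0.998, -0.066, 0.0], [0.0, -0.0, -1.0]]
ft_force: [0.1, 0.2, -2.4]
width: 18.3
finger_force: 108.1
```

>>> {"op": "play_rows", "data": {
  "offset": [
    [0,0,-0.02],
    [0,0,-0.01],
    [0,0,0],
    [0,0,0]
  ],
  "turn": [0,0,0,0],
  "hand": [1,1,1,1]
}}

```text
time_s: 28.28
ee_pos: [541.0, -308.0, 87.7]
eef_rot: [[0.066, 0.998, 0.0], [0.998, -0.066, -0.0], [-0.0, 0.0, -1.0]]
ft_force: [-0.3, 0.0, -1.8]
width: 18.3
finger_force: 108.3
```

Within 0.2 mm of where I grasped it. Ease down a touch, open, and retreat.

>>> {"op": "play_rows", "data": {
  "offset": [
    [0,0,-0.006],
    [0,0,0],
    [0,0,0],
    [0,0,0],
    [0,0,0]
  ],
  "turn": [0,0,0,0,0],
  "hand": [1,1,0.7,0.4,0],
  "newtons": 20
}}

```text
time_s: 28.9
ee_pos: [541.2, -308.2, 87.5]
eef_rot: [[0.066, 0.998, 0.001], [0.998, -0.066, -0.0], [-0.0, 0.001, -1.0]]
ft_force: [-0.5, 0.0, -0.3]
width: 41.7
finger_force: 0.0
```

>>> {"op": "play_rows", "data": {
  "offset": [
    [0,0,0],
    [0,0,0],
    [0,0,0],
    [0,0,0],
    [0,0,0]
  ],
  "turn": [0,0,0,0,0],
  "hand": [-0.5,-1,-1,-1,-1]
}}

```text
time_s: 29.52
ee_pos: [541.0, -308.0, 87.4]
eef_rot: [[0.066, 0.998, 0.0], [0.998, -0.066, 0.0], [0.0, 0.0, -1.0]]
ft_force: [0.4, -0.2, -0.1]
width: 85.1
finger_force: 0.0
```

>>> {"op": "play_rows", "data": {
  "offset": [
    [0,0,0.2],
    [0,0,0.4],
    [0,0,0.8],
    [0,0,0.8],
    [0,0,0.6]
  ],
  "turn": [0,0,0,0,0],
  "hand": [-1,-1,-1,-1,-1]
}}

```text
time_s: 30.15
ee_pos: [541.4, -308.3, 230.2]
eef_rot: [[0.066, 0.998, 0.002], [0.998, -0.066, -0.002], [-0.002, 0.002, -1.0]]
ft_force: [0.3, 0.1, -0.1]
width: 85.2
finger_force: 0.0
```

>>> {"op": "play_rows", "data": {
  "offset": [
    [0,0,0],
    [0,0,0],
    [0,0,0]
  ],
  "turn": [0,0,0],
  "hand": [-1,-1,-1]
}}

```text
time_s: 30.52
ee_pos: [540.1, -307.3, 225.7]
eef_rot: [[0.066, 0.998, -0.003], [0.998, -0.066, 0.002], [0.002, -0.003, -1.0]]
ft_force: [-0.4, -0.2, 0.4]
width: 85.5
finger_force: 0.0
```

```bash
python3 - <<'E'
from h import *
im=cams.camera("scene")[...,::-1].copy(); cv2.imwrite("pics/z.png",im)
hsv=cv2.cvtColor(im,cv2.COLOR_BGR2HSV); m=np.zeros(hsv.shape[:2],np.uint8)
m[240:300,100:215]=cv2.inRange(hsv,(3,110,40),(22,255,255))[240:300,100:215]
r=cv2.minAreaRect(cv2.findNonZero(m)); print(r,"was centre 146.2,267.8 size 11.9x73.8 angle 66.4")
old=cv2.imread("pics/scene0.png"); d=cv2.absdiff(im,old).max(2)
print("diff rake head",(d[245:300,180:215]>60).sum(),"jars",(d[275:345,195:285]>60).sum(),"bowl",(d[130:185,370:440]>60).sum())
print(readout.observe()["ee_pos"])
E
```

```text
((145.88218688964844, 267.12176513671875), (12.271677017211914, 73.63006591796875), 65.85445404052734) was centre 146.2,267.8 size 11.9x73.8 angle 66.4
diff rake head 553 jars 49 bowl 0
[ 540.22660773 -307.44814587  225.75504877]
```

```bash
python3 -c "
from rig import ticket
print(ticket.hand_in())"
```

```text
the job is handed in; nothing more can be done
None
```

I raked the squash into a single layer (two chunks at the heap end, three in the middle, three at the far end) after a light mesh stroke of about 3–5.5 N. I set the rake back on its stand and handed the job in; no verdict came back.

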